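Lay the flux pen in the tool rest

TASK

Pick up the flux pen that lies near the tool rest on the bare bench top (not one on the grey mat farther back) and lay it lengthwise in the rest's two forks, roughly centred so that it overhangs both ends about equally. Keep hold of it until it has settled onto both forks, only then let go; leave the scriber and the screwdriver lying where they are.

Things in the scene. Friction and masses are not known exactly. Their poses are not given: they have to be found in the camera images.
- flux_pen: The flux pen to be moved: a round white plastic pen with a green middle band, 135 mm long, 13 mm thick, tapering to a point over the last 30 mm at its -y end; 11 to 23 g, lying flat on the bench. Thicker and shorter than the scriber, without the bulging handle of the screwdriver. Origin on its surface (the underside as first laid) at mid-length; y axis along the pen.
- flux_pen_mid (a point): The point on the flux pen's centre line at mid-length, about 6.5 mm above the bench while the pen lies there; y axis along the pen. Grip the pen here, across its thickness.
- tool_rest: Fixed tool rest: black base 112 (along y) x 56 (x) x 10 mm with two Y-shaped forks of 6 mm steel rod, 32 mm either side of the middle along y. Fork arms open at 90 degrees across x, from the branching at 42 mm height to ends at 64 mm height, 22 mm to each side. Origin: centre of the underside, on the bench. A pen lies along y in both forks, its centre line then 55 mm above the bench.
- scriber: A steel scriber, a thin grey-white rod 165 mm long and 10 mm thick, lying on the bench; not to be disturbed. Origin under its middle, y axis along it.
- driver_small: A small screwdriver 160 mm long with a yellow handle 17 mm thick, lying on the bench; not to be disturbed. Origin under its middle, y axis along it.

How it is judged:
By the outcome, as a careful person would: the job done as asked, in the order asked, and still so for the second after the job is handed in, with the robot touching nothing.
It also fails if it takes over 40 s, if anything falls off the work surface, if the arm or the gripper's body presses on something with over 40 N, if the wrist force passes 120 N, or if a joint passes its speed limit or range.

ROBOT

A 6-joint arm with a two-finger parallel gripper is mounted at the origin on a cart in front of the work surface, level with it; the furniture and walls round the work are solid. World frame = base frame: x ahead of the robot, y to its left, z up, the work surface at z = 0. Lengths are in m, angles in rad, forces in N, time in s.
With the tool pointing down it reaches from about 0.325 to 0.75 m from the base axis. Payload 7.6 kg.
Tool frame: the origin (TCP) lies at the very end of the fingers, on their centre line; the grasp point (between the pads) lies 19 mm behind it (grip_point_offset is the distance from the TCP to the grasp point, in m); z points along the fingers, y is the line along which they close (so a half turn about z gives the same grasp; the last joint's range is limited). The gripper opens to 85 mm and grips with 20 to 120 N. Pads are 22 mm wide; open, the fingers measure 114 mm over their backs; the gripper's body (76 mm by 85 mm) begins 54 mm behind the grasp point. The pads swing forward as they close: fully open they stand 13 mm farther back than shut.
Start: joints at [-1.389, 0.052, 1.401, -0, 1.689, -0.07], TCP at [0.131, -0.508, 0.193] pointing down, gripper open.
Joint ranges: [-2.9, 2.9], [-0.91, 2.17], [0.12, 2.37], [-1.06, 4.2], [0.26, 2.73], [-2.93, 2.93]. Speed limits (rad/s): [2.57, 2.57, 3.01, 3.14, 3.14, 3.14].

INTERFACE

Orientations are given as a 3x3 rotation matrix whose columns are the frame's x, y, z axes.
In Python, from rig import sense, read_camera, camera_params, job_done, grip_point_offset gives the robot as it stands.
- The arm moves only by the shell command python3 -m inch 'ROWS'. ROWS is JSON, one flat list of numbers, 7 for each row, row after row: the shift along the tool's x, y, z in m, then the turn, a rotation vector about the tool's x, y, z in degrees, then the closure, from 0 (fully open) to 1 (shut). A call has exactly 5 rows; each row shifts and turns the commanded pose from where the row before left it, along the tool's axes as they then stand; what a row does not reach is not made up. A row lasts 1/12 s, in which the tool goes at most 41.7 mm and 7.16 degrees, less where a joint would pass 70% of its speed; a pose out of reach is approached as far as the arm can. A call is refused whole if a number of a shift passes 0.0417 or a number of a turn 7.16, either way. A call with a gripper value outside its range is refused whole. The fingers move at their own pace and stop on an object; the grip force is fixed at half the most. Time passes only in rows, so rows that do not move let the fingers close, or fill a call up. It gives the time, the measured TCP pose, the force, the opening and the grip force at its end, in the units of the state.
- sense(): the state, without advancing time (a new reading comes with each control period).
- read_camera(name): name is "scene" or "side" or "wrist"; returns the picture (400x640x3 uint8, blue, green, red); there is no depth.
- camera_params(name): a dict with "camera_matrix" (3x3 intrinsics, pixels), "xyz" and "rotation" of the camera in the world. Camera axes: x right, y down, z forward; pixel columns grow to the right and rows downward; lengths in m; the calibration is good to about 2 mm. A picture is of the moment at which its call begins: read the wrist's pose just before it. camera_params takes no time and is no camera call; for the wrist camera it gives the pose at the moment of the call.
- job_done(): hands the job in; it is judged then, once.
The state is a dict: "clock": time; "q": joint angles; "qd": joint speeds; "joint_torque": joint torques, N m; "eef_pos": TCP position; "ee_rot": TCP orientation; "wrist_force": force on the tool from outside, world axes, zero at the start; "ft_torque": the same for the moment, N m; "grip_width": finger opening in m; "finger_force": force on a finger pad.
Only numpy, scipy, OpenCV 4.12 (cv2) and the standard library are available. Lean on these libraries where they do the work, as an engineer would, in place of code of your own. Each camera call takes 0.05 s, during which the arm holds its last target. There are 200 camera calls.

## Working session

There is one attempt and no reset: what is moved stays moved. The work goes in short steps, Python scripts to look and compute and a shell command to move; the robot and the scene stay as the last step left them, time stands still between calls to the robot, and variables do not carry over. Pictures are saved under pics/ and viewed, at most 13 in all, crops included, and the job is handed in when it is done.

```bash
mkdir -p pics
python3 - <<'E'
from rig import *
import cv2,numpy as np
np.set_printoptions(precision=4,suppress=True)
for n in("scene","side"):
    p=camera_params(n);print(n,p)
    cv2.imwrite(f"pics/{n}0.png",read_camera(n))
s=sense();print(s["clock"],s["eef_pos"],s["ee_rot"],s["wrist_force"],s["grip_width"],grip_point_offset)
E
```

```text
scene {'camera_matrix': array([[467.332 ,   0.    , 320.4707],
       [  0.    , 467.332 , 208.1135],
       [  0.    ,   0.    ,   1.    ]]), 'xyz': array([ 0.1418, -0.465 ,  0.7094]), 'rotation': array([[ 0.7942, -0.4357,  0.4236],
       [-0.6075, -0.5536,  0.5696],
       [-0.0136, -0.7097, -0.7044]])}
side {'camera_matrix': array([[413.1081,   0.    , 317.3   ],
       [  0.    , 413.1081, 196.1069],
       [  0.    ,   0.    ,   1.    ]]), 'xyz': array([0.283 , 0.7426, 0.7033]), 'rotation': array([[-0.9424, -0.235 ,  0.2379],
       [-0.334 ,  0.625 , -0.7055],
       [ 0.0171, -0.7444, -0.6675]])}
0.1 [ 0.1308 -0.5081  0.1922] [[ 0.9685  0.2491 -0.0003]
 [ 0.2491 -0.9685  0.0014]
 [ 0.0001 -0.0014 -1.    ]] [-0.686   0.3068  0.299 ] 0.08516741574007532 0.0187
```

View pics/scene0.png

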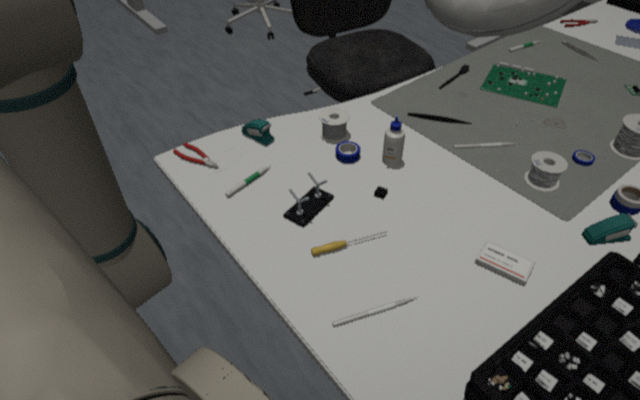

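View pics/side0.png

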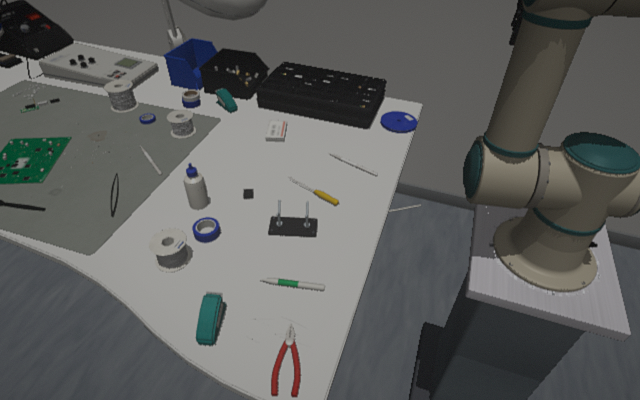

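The scene view shows the flux pen at about (248,181), with its green band, and the rest at (309,206). The screwdriver is at (350,243) and the scriber at (375,311). The side view shows the pen running from (261,281) to (324,288) and the rest at (293,226).

```bash
cat > h.py <<'E'
from rig import *
import cv2,numpy as np
np.set_printoptions(precision=4,suppress=True)
def ray(p,uv,z):
    K,R,t=p["camera_matrix"],np.array(p["rotation"]),np.array(p["xyz"])
    d=R@np.linalg.solve(K,[uv[0],uv[1],1]); return t+d*(z-t[2])/d[2]
def blob(mask,box):
    x0,y0,x1,y1=box; m=np.zeros_like(mask); m[y0:y1,x0:x1]=mask[y0:y1,x0:x1]
    n,l,s,c=cv2.connectedComponentsWithStats(m); k=1+np.argmax(s[1:,4])
    return (l==k).astype(np.uint8),c[k],s[k]
E
python3 - <<'E'
from h import *
for n,gb,kb in(("scene",(222,160,280,200),(275,165,340,230)),("side",(255,270,330,297),(262,195,325,242))):
    p=camera_params(n);im=cv2.imread(f"pics/{n}0.png");h=cv2.cvtColor(im,cv2.COLOR_BGR2HSV)
    g=cv2.inRange(h,(45,90,30),(90,255,255))
    m,c,s=blob(g,gb);print(n,"green",c,s[4],ray(p,c,.0065))
    k=(im.max(2)<70).astype(np.uint8)*255
    m,c,s=blob(k,kb);r=cv2.minAreaRect(cv2.findNonZero(m))
    print("rest",c,s,ray(p,r[0],.01));b=cv2.boxPoints(r)
    ap=cv2.approxPolyDP(cv2.convexHull(cv2.findNonZero(m)),3,True)[:,0]
    for q in ap:print("  ",q,ray(p,q,.01)[:2],ray(p,q,0)[:2])
    x0,y0,x1,y1=gb
    cv2.imwrite(f"pics/{n}c.png",cv2.resize(im[min(y0,kb[1])-5:max(y1,kb[3])+5,min(x0,kb[0])-5:max(x1,kb[2])+5],None,fx=5,fy=5,interpolation=cv2.INTER_NEAREST))
p=camera_params("side")
for q in((261,281.5),(324.5,288)):print(ray(p,q,.0065))
p=camera_params("scene")
for q in((226.5,194),(270,168)):print(ray(p,q,.0065))
E
```

```text
scene green [252.0152 177.5152] 66 [0.5017 0.2796 0.0065]
rest [308.3721 206.8503] [284 186  49  41 895] [0.5463 0.1214 0.01  ]
   [332 195] [0.607  0.1172] [0.6137 0.1256]
   [303 226] [0.5028 0.0814] [0.5079 0.0892]
   [284 216] [0.4883 0.1291] [0.4932 0.1376]
   [314 187] [0.5917 0.1624] [0.5981 0.1714]
side green [287.4375 282.4554] 112 [0.5001 0.2771 0.0065]
rest [292.8515 226.7913] [268 217  49  20 781] [0.5494 0.1295 0.01  ]
   [316 219] [0.5058 0.0875] [0.509  0.0781]
   [315 236] [0.4896 0.1396] [0.4926 0.1309]
   [268 233] [0.5932 0.1682] [0.5977 0.16  ]
   [272 217] [0.6059 0.1178] [0.6106 0.1088]
[0.5518 0.2936 0.0065]
[0.4245 0.2638 0.0065]
[0.4282 0.2671 0.0065]
[0.5527 0.2824 0.0065]
```

```bash
python3 -m inch '[0.035,-0.02,0,0,0,0,0, 0.035,-0.02,0,0,0,0,0, 0.035,-0.02,0,0,0,0,0, 0.035,-0.02,0,0,0,0,0, 0.035,-0.02,0,0,0,0,0]'
python3 -m inch '[0.035,-0.02,0,0,0,0,0, 0.035,-0.02,0,0,0,0,0, 0.035,-0.02,0,0,0,0,0, 0.035,-0.02,0,0,0,0,0, 0.035,-0.02,0,0,0,0,0]'
python3 -m inch '[0.015,-0.036,0,0,0,0,0, 0.015,-0.036,0,0,0,0,0, 0.015,-0.036,0,0,0,0,0, 0.015,-0.036,0,0,0,0,0, 0.015,-0.036,0,0,0,0,0]'
python3 -m inch '[0.015,-0.036,0,0,0,0,0, 0.015,-0.036,0,0,0,0,0, 0.015,-0.036,0,0,0,0,0, 0.015,-0.036,0,0,0,0,0, 0.015,-0.036,0,0,0,0,0]'
python3 - <<'E'
from h import *
s=sense();p=camera_params("wrist");print(s["eef_pos"],s["ee_rot"],s["q"],p["xyz"],p["rotation"],p["camera_matrix"])
R=s["ee_rot"];print(R.T@(np.array([.489,.277,.19])-s["eef_pos"]))
cv2.imwrite("pics/w0.png",read_camera("wrist"))
E
```

```text
clock: 0.52
eef_pos: [0.2762, -0.3664, 0.1926]
ee_rot: [[0.969, 0.249, -0.0], [0.249, -0.969, 0.0], [-0.0, -0.0, -1.0]]
wrist_force: [1.1, 0.1, 0.0]
grip_width: 0.0851
finger_force: 0.0
clock: 0.93
eef_pos: [0.4209, -0.2257, 0.1927]
ee_rot: [[0.968, 0.249, -0.0], [0.249, -0.968, 0.0], [-0.0, -0.0, -1.0]]
wrist_force: [1.1, -0.0, 1.1]
grip_width: 0.0851
finger_force: 0.0
clock: 1.35
eef_pos: [0.4474, -0.0326, 0.1926]
ee_rot: [[0.968, 0.249, -0.0], [0.249, -0.968, -0.0], [-0.0, -0.0, -1.0]]
wrist_force: [-0.1, 0.1, 0.2]
grip_width: 0.0857
finger_force: 0.0
clock: 1.77
eef_pos: [0.4752, 0.1605, 0.1925]
ee_rot: [[0.968, 0.249, -0.0], [0.249, -0.968, -0.0], [-0.0, 0.0, -1.0]]
wrist_force: [0.3, -0.5, -0.7]
grip_width: 0.0851
finger_force: 0.0
[0.4752 0.1605 0.1925] [[ 0.9684  0.2493 -0.0004]
 [ 0.2493 -0.9684 -0.0003]
 [-0.0005  0.0002 -1.    ]] [ 0.2521 -0.0137  1.4683 -0.0002  1.6875  1.5709] [0.5401 0.1783 0.3739] [[ 0.2496 -0.9345 -0.2536]
 [-0.9683 -0.2408 -0.066 ]
 [ 0.0006  0.262  -0.9651]] [[279.4269   0.     323.9221]
 [  0.     279.4269 196.6391]
 [  0.       0.       1.    ]]
[ 0.0424 -0.1094  0.0025]
```

View pics/w0.png

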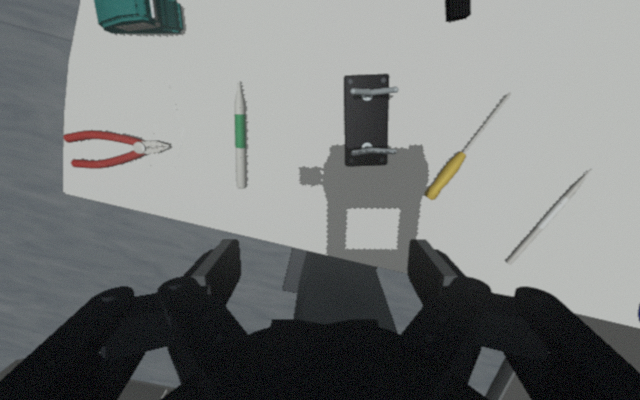

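The wrist view shows the pen's tip at (239,82), its rear at (241,188) and the band at (240,131). The rest base spans (345..390, 74..165), with its forks at about y=92 and y=152.

Run:
```python
from h import *
s=sense();R=s["ee_rot"];p=camera_params("wrist");im=cv2.imread("pics/w0.png");h=cv2.cvtColor(im,cv2.COLOR_BGR2HSV)
ang=lambda d:np.degrees(np.arctan2(d[1],d[0]))
m,c,st=blob(cv2.inRange(h,(45,90,30),(90,255,255)),(225,100,255,155));print("green",c,st,ray(p,c,.0065))
bg=cv2.medianBlur(im,31).astype(int)
roi=im[76:192,228:252].max(2);print(np.median(roi))
# pen brighter than bench?
w=cv2.inRange(cv2.GaussianBlur(im,(3,3),0).max(2),int(np.median(roi))+8,255)
for y in(86,95,105,115,145,155,165,175,185,188,190): print(y,im[y,232:250].max(1))
a,b=ray(p,(239.5,82),.0065),ray(p,(241,188),.0065);print("pen",a,b,(a+b)/2,np.linalg.norm(a-b),ang(a-b))
k=(im.max(2)<60).astype(np.uint8)*255
m,c,st=blob(k,(335,65,400,167));r=cv2.minAreaRect(cv2.findNonZero(m));print("rest",c,st,r)
L=[];
for y in range(80,140,2):
    xs=np.where(m[y])[0]; 
    L.append((xs[0],y,xs[-1],y))
L=np.array(L,float)
P=np.array([ray(p,q[:2],.01) for q in L]);Q=np.array([ray(p,q[2:]+[1,0],.01) for q in L])
print("edge angles",ang(P[0]-P[-1]),ang(Q[0]-Q[-1]),np.median(np.linalg.norm((P-Q)[:,:2],axis=1)))
for q in((345,75),(388,74),(390,163),(346,165)):print(ray(p,q,.01)[:2])
cv2.imwrite("pics/wc.png",cv2.resize(im[65:200,225:400],None,fx=4.4,fy=4.4,interpolation=cv2.INTER_NEAREST))
```

```text
green [239.5992 130.8435] [236 115   9  33 262] [0.5004 0.286  0.0065]
183.0
86 [185 189 188 190 185 181 179 164 136 119 138 170 183 189 187 189 187 188]
95 [187 188 186 179 175 180 181 178 164 140 115 121 158 180 186 187 185 189]
105 [186 186 174 171 178 182 185 179 169 160 144 122 106 121 162 182 186 188]
115 [187 177 151 132 134 139 145 143 136 125 115  97  88  95 129 163 186 189]
145 [187 185 169 148 129 134 138 136 134 123 118 102  91  84 103 128 166 186]
155 [188 187 184 176 167 172 178 177 174 167 155 138 119 109 129 148 172 187]
165 [188 188 185 174 166 170 177 176 173 169 157 144 120 106 119 158 182 187]
175 [187 188 187 178 171 166 176 177 172 168 158 142 125 109 123 165 185 188]
185 [185 187 185 184 173 168 170 173 174 171 161 146 128 105 119 156 183 185]
188 [187 187 189 187 184 179 170 166 165 165 161 157 160 166 181 189 187 188]
190 [186 188 188 187 187 186 187 188 188 186 186 189 187 186 186 187 188 189]
pen [0.5579 0.2965 0.0065] [0.4266 0.2708 0.0065] [0.4922 0.2836 0.0065] 0.1337214675169478 11.074517161638692
rest [368.0475 130.6152] [ 345   94   44   72 2209] ((365.9164123535156, 129.46665954589844), (42.210792541503906, 72.19660186767578), 1.7623909711837769)Traceback (most recent call last):
  File "<stdin>", line 16, in <module>
IndexError: index 0 is out of bounds for axis 0 with size 0
```

Run:
```python
from h import *
p=camera_params("wrist");im=cv2.imread("pics/w0.png")
ang=lambda d:np.degrees(np.arctan2(d[1],d[0]))
k=(im.max(2)<90).astype(np.uint8)
L=[]
for y in list(range(78,88,2))+list(range(98,142,2)):
    xs=330+np.where(k[y,330:400])[0]; L.append((xs[0],xs[-1]+1,y))
L=np.array(L,float)
fl,fr=np.polyfit(L[:,2],L[:,0],1),np.polyfit(L[:,2],L[:,1],1)
for f in(fl,fr):
    a,b=[ray(p,(np.polyval(f,y),y),.01) for y in(75,140)];print(f,a,b,ang(a-b))
cols=[(x,np.where(k[60:100,x])[0]) for x in(352,358,378,384)]
print([(x,60+c[0]) for x,c in cols])
for x in(349,353,383,386):print(x,im[155:172,x].max(1))
cv2.imwrite("pics/wc.png",cv2.resize(im[65:200,225:400],None,fx=4.4,fy=4.4,interpolation=cv2.INTER_NEAREST))
```

```text
[  0.0189 342.6221] [0.5975 0.1749 0.01  ] [0.5239 0.1524 0.01  ] 16.98111631112356
[ -0.0281 391.0424] [0.6112 0.1226 0.01  ] [0.5374 0.1007 0.01  ] 16.48454615514756
[(352, np.int64(76)), (358, np.int64(75)), (378, np.int64(75)), (384, np.int64(74))]
349 [ 44  40  39  43  48  45  46  50  34  47  42  78 108 112 110 110 112]
353 [ 69  44  43  38  42  48  45  43  44  40  43  74 106 112 111 109 116]
383 [ 35  38  44  48  48  48  38  37  36  49  84 108 112 112 111 109 113]
386 [ 42  44  42  45  49  45  47  44  57  81 103 110 112 113 110 115 107]
```

View pics/wc.png

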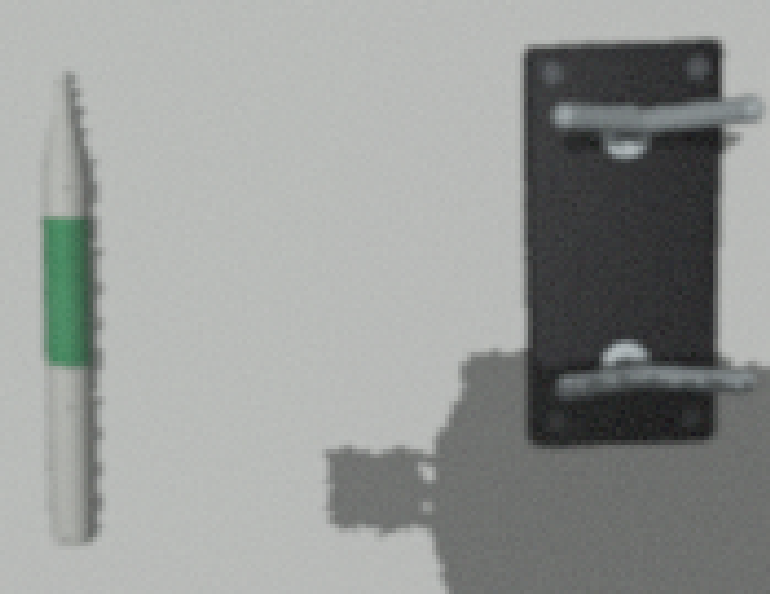

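The crop shows the pen's tip at the top, and fork tips at (353.4,91.1), (396.6,89.3), (352.7,152.5) and (396.6,151.6) in full-frame pixels.

Run:
```python
from h import *
p=camera_params("wrist")
F=np.array([ray(p,q,.064) for q in((353.4,91.1),(396.6,89.3),(352.7,152.5),(396.6,151.6))]);print(F,F.mean(0))
d=F[:2].mean(0)-F[2:].mean(0);print(np.linalg.norm(d),np.degrees(np.arctan2(d[1],d[0])),np.linalg.norm(F[0]-F[1]))
B=np.array([ray(p,q,.01) for q in((344,75),(389,74.5),(386.5,164.5),(345.7,166))]);print(B,B.mean(0))
s=sense();R=s["ee_rot"];print(R.T@(np.array([.4915,.282,.19])-s["eef_pos"]))
```

```text
[[0.5765 0.1625 0.064 ]
 [0.5896 0.1197 0.064 ]
 [0.5153 0.1455 0.064 ]
 [0.5286 0.0991 0.064 ]] [0.5525 0.1317 0.064 ]
0.06389556557291004 17.135150120789103 0.044826874441581364
[[0.5975 0.1749 0.01  ]
 [0.6118 0.1227 0.01  ]
 [0.5073 0.0917 0.01  ]
 [0.4919 0.1427 0.01  ]] [0.5521 0.133  0.01  ]
[ 0.0453 -0.1078  0.0024]
```

```bash
python3 -m inch '[0.011,-0.027,0,0,0,0,0, 0.011,-0.027,0,0,0,0,0, 0.012,-0.027,0,0,0,0,0, 0.012,-0.028,0,0,0,0,0, 0,0,0.03,0,0,3.4,0]'
python3 -m inch '[0,0,0.03,0,0,0,0, 0,0,0.03,0,0,0,0, 0,0,0.03,0,0,0,0, 0,0,0.01,0,0,0,0, 0,0,0.0,0,0,0,0]'
python3 - <<'E'
from h import *
s=sense();p=camera_params("wrist");im=read_camera("wrist");cv2.imwrite("pics/w1.png",im);R=s["ee_rot"]
print(s["eef_pos"],R,s["clock"])
h=cv2.cvtColor(im,cv2.COLOR_BGR2HSV);m,c,st=blob(cv2.inRange(h,(45,90,30),(90,255,255)),(200,50,440,395))
ys,xs=np.where(m);print(c,st)
for q in ((c[0],c[1]),):print(R.T@(ray(p,q,.0065)-s["eef_pos"]))
r=cv2.minAreaRect(cv2.findNonZero(m));print(r)
E
```

```text
clock: 2.23
eef_pos: [0.4951, 0.2809, 0.168]
ee_rot: [[0.981, 0.195, 0.009], [0.195, -0.981, 0.006], [0.01, -0.004, -1.0]]
wrist_force: [0.6, 0.8, 0.3]
grip_width: 0.0852
finger_force: 0.0
clock: 2.65
eef_pos: [0.491, 0.2745, 0.0595]
ee_rot: [[0.982, 0.191, -0.006], [0.191, -0.982, -0.003], [-0.007, 0.002, -1.0]]
wrist_force: [0.0, -0.0, -0.5]
grip_width: 0.0851
finger_force: 0.0
[0.491  0.2745 0.0595] [[ 0.9815  0.1913 -0.0061]
 [ 0.1912 -0.9815 -0.003 ]
 [-0.0066  0.0018 -1.    ]] 2.65
[322.1173 189.8131] [315 166  14  47 503]
[ 0.0098 -0.0026  0.0529]
((321.5, 189.0), (46.0, 13.0), 90.0)
```

View pics/w1.png

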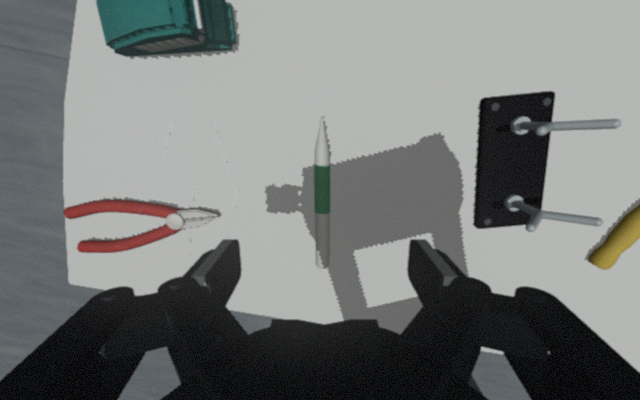

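The pen lies vertically in the image, from (322,117) to (322,268), centred between the fingers. I'll correct by about 1 mm and 2.5 mm, then descend.

```bash
python3 -m inch '[0.001,-0.0025,0.015,0,0,0,0, 0,0,0.015,0,0,0,0, 0,0,0.012,0,0,0,0, 0,0,0.008,0,0,0,0, 0,0,0.005,0,0,0,0]'
python3 -m inch '[0,0,0,0,0,0,0.3, 0,0,0,0,0,0,0.5, 0,0,0,0,0,0,0.6, 0,0,0,0,0,0,0.6, 0,0,0,0,0,0,0.6]'
```

```text
clock: 3.12
eef_pos: [0.4938, 0.2782, 0.008]
ee_rot: [[0.982, 0.191, 0.001], [0.191, -0.982, 0.0], [0.001, -0.0, -1.0]]
wrist_force: [-0.4, -0.0, 0.0]
grip_width: 0.0855
finger_force: 0.0
clock: 3.53
eef_pos: [0.4938, 0.2783, 0.0085]
ee_rot: [[0.982, 0.191, 0.001], [0.191, -0.982, 0.0], [0.001, -0.0, -1.0]]
wrist_force: [0.3, 0.1, -0.8]
grip_width: 0.0339
finger_force: 0.0
```

```bash
python3 -m inch '[-0.0015,0,0.0025,0,0,0,0.6, 0,0,0.0025,0,0,0,0.65, 0,0,0,0,0,0,0.7, 0,0,0,0,0,0,0.8, 0,0,0,0,0,0,0.9]'
python3 -m inch '[0,0,0,0,0,0,1, 0,0,0,0,0,0,1, 0,0,0,0,0,0,1, 0,0,0,0,0,0,1, 0,0,0,0,0,0,1]'
```

```text
clock: 3.95
eef_pos: [0.492, 0.2778, 0.0028]
ee_rot: [[0.982, 0.191, -0.0], [0.191, -0.982, -0.0], [-0.0, 0.0, -1.0]]
wrist_force: [0.1, -0.6, 0.3]
grip_width: 0.009
finger_force: 0.0
clock: 4.37
eef_pos: [0.492, 0.2778, 0.0029]
ee_rot: [[0.982, 0.191, 0.0], [0.191, -0.982, -0.0], [0.0, 0.0, -1.0]]
wrist_force: [0.6, -1.1, 0.5]
grip_width: -0.0002
finger_force: 0.0
```

The fingers shut fully without gripping anything, so I'll look before trying again.

Run:
```python
from h import *
s=sense();p=camera_params("wrist");im=read_camera("wrist");cv2.imwrite("pics/w2.png",im);R=s["ee_rot"]
h=cv2.cvtColor(im,cv2.COLOR_BGR2HSV);m,c,st=blob(cv2.inRange(h,(45,90,20),(90,255,255)),(200,60,440,395))
print(c,st,R.T@(ray(p,c,.0065)-s["eef_pos"]))
```

```text
[326.1985 205.8308] [317 183  19  46 786] [ 0.0127  0.0005 -0.0036]
```

View pics/w2.png

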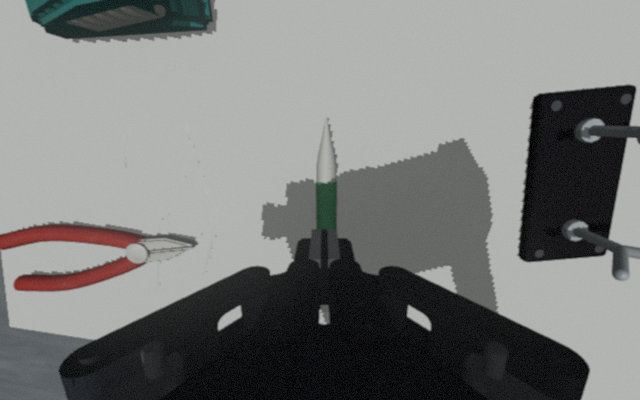

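Run:
```python
from h import *
s=sense();p=camera_params("wrist");R=np.array(s["ee_rot"]);e=s["eef_pos"]
print(s["q"],e,s["joint_torque"],s["wrist_force"])
t=R.T@(p["xyz"]-e);print("cam in tool",t)
for v in(230,233,265):
    d=R.T@np.array(p["rotation"])@np.linalg.solve(p["camera_matrix"],[325,v,1])
    for x in(0,.006,.011):print(v,x,t+d*(x-t[0])/d[0])
im=cv2.imread("pics/w2.png")
cv2.imwrite("pics/w2c.png",cv2.resize(im[110:340,230:420],None,fx=2.6*1.2,fy=2.6,interpolation=cv2.INTER_NEAREST))
# both-view check of pen height: green centroid seen from the side camera
q=camera_params("side");im=read_camera("side");cv2.imwrite("pics/s2.png",im)
cv2.imwrite("pics/s2c.png",cv2.resize(im[180:310,210:370],None,fx=4.5,fy=4.5,interpolation=cv2.INTER_CUBIC))
```

```text
[ 0.4487  0.3083  1.5023 -0.0001  1.331   1.8271] [0.492  0.2778 0.0029] [ -0.0012 -44.8948 -32.5718  -0.0002   0.0002   0.    ] [ 0.1066  0.1946 -0.2982]
cam in tool [ 0.0672 -0.0012 -0.1813]
230 0 [ 0.     -0.0004 -0.0149]
230 0.006 [ 0.006  -0.0004 -0.0297]
230 0.011 [ 0.011  -0.0005 -0.0421]
233 0 [ 0.     -0.0004 -0.0198]
233 0.006 [ 0.006  -0.0005 -0.0342]
233 0.011 [ 0.011  -0.0005 -0.0463]
265 0 [ 0.     -0.0006 -0.0597]
265 0.006 [ 0.006  -0.0006 -0.0706]
265 0.011 [ 0.011  -0.0007 -0.0796]
```

View pics/s2c.png

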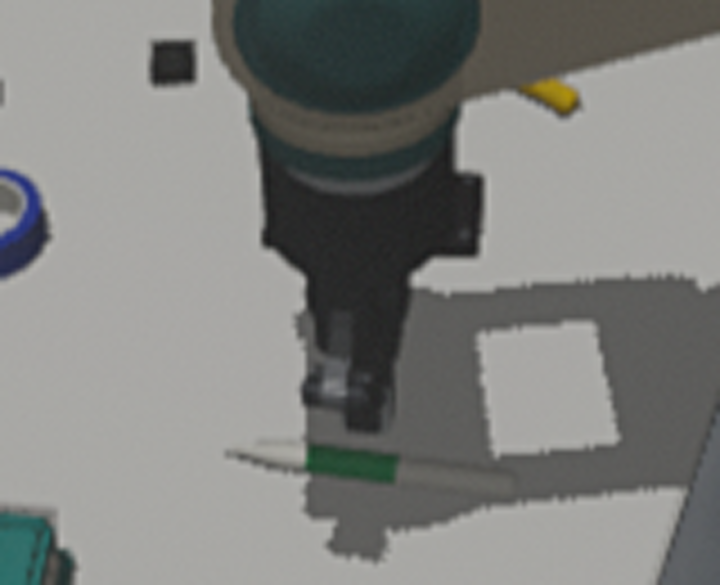

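The side crop shows the pen unmoved, with the shut fingertips visibly above it at about (291.6,275.6). I'll measure the tip height from that.

Run:
```python
from h import *
s=sense();e=np.array(s["eef_pos"])
for n in("side",):
    p=camera_params(n);R=np.array(p["rotation"])
    for z in(0,.01,.02,.03,.04):
        c=p["camera_matrix"]@R.T@(np.array([e[0],e[1],z])-p["xyz"]);print(z,c[:2]/c[2])
```

```text
0 [291.0782 285.7583]
0.01 [290.9541 282.8115]
0.02 [290.8281 279.8176]
0.03 [290.7    276.7754]
0.04 [290.5698 273.6837]
```

The tips sit about 25-30 mm above the bench while the reported TCP says 3 mm, so the real fingertips are well behind the reported TCP. I'll open to straddle the pen, lower 14 mm and measure again.

```bash
python3 -m inch '[0,0,0,0,0,0,0.5, 0,0,0,0,0,0,0.5, 0,0,0,0,0,0,0.5, 0,0,0,0,0,0,0.5, 0,0,0,0,0,0,0.5]'
python3 -m inch '[0,0,0.003,0,0,0,0.5, 0,0,0.003,0,0,0,0.5, 0,0,0.003,0,0,0,0.5, 0,0,0.003,0,0,0,0.5, 0,0,0.002,0,0,0,0.5]'
python3 - <<'E'
from h import *
im=read_camera("side");cv2.imwrite("pics/s3.png",im)
a=cv2.resize(im[240:310,250:330],None,fx=7,fy=7,interpolation=cv2.INTER_CUBIC)
cv2.imwrite("pics/s3c.png",a)
E
```

```text
clock: 4.88
eef_pos: [0.492, 0.2778, 0.0028]
ee_rot: [[0.982, 0.191, -0.0], [0.191, -0.982, -0.0], [-0.0, 0.0, -1.0]]
wrist_force: [0.2, -0.4, -0.1]
grip_width: 0.0429
finger_force: 0.0
clock: 5.3
eef_pos: [0.4917, 0.2777, -0.0118]
ee_rot: [[0.982, 0.191, -0.001], [0.191, -0.982, -0.0], [-0.001, 0.0, -1.0]]
wrist_force: [-0.0, -0.0, -1.0]
grip_width: 0.0424
finger_force: 0.0
```

View pics/s3c.png

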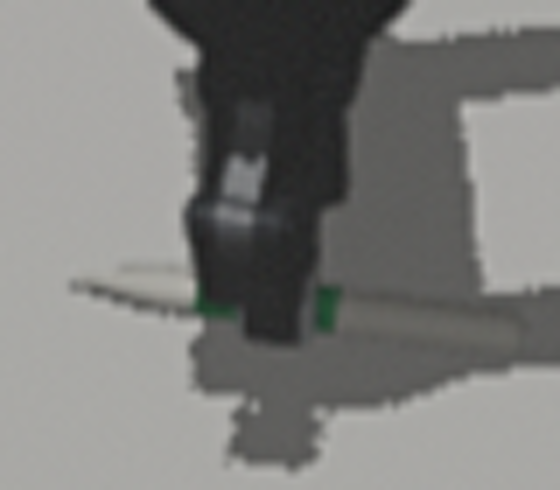

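The near fingertip is at side pixel (288.9,289), straddling the pen.

Run:
```python
from h import *
s=sense();e=np.array(s["eef_pos"]);T=np.array(s["ee_rot"])
p=camera_params("side");R=np.array(p["rotation"])
for o in(.021,.030):
  for z in(0,.01,.02,.03):
    w=e-o*T[:,1];w[2]=z
    c=p["camera_matrix"]@R.T@(w-p["xyz"]);print(o,z,c[:2]/c[2])
```

```text
0.021 0 [289.3034 294.2702]
0.021 0.01 [289.1627 291.3372]
0.021 0.02 [289.0196 288.3563]
0.021 0.03 [288.8742 285.3265]
0.03 0 [288.4132 298.0277]
0.03 0.01 [288.264  295.1015]
0.03 0.02 [288.1124 292.1273]
0.03 0.03 [287.9583 289.1037]
```

```bash
python3 -m inch '[0,0,0.003,0,0,0,0.5, 0,0,0.003,0,0,0,0.5, 0,0,0.003,0,0,0,0.5, 0,0,0,0,0,0,0.5, 0,0,0,0,0,0,0.5]'
python3 - <<'E'
from h import *
im=read_camera("side");cv2.imwrite("pics/s4.png",im)
k=im.max(2)
for u in(286,288,290,292):print(u,k[276:306,u])
E
```

```text
clock: 5.77
eef_pos: [0.4918, 0.2778, -0.0204]
ee_rot: [[0.982, 0.191, -0.0], [0.191, -0.982, -0.0], [-0.0, 0.0, -1.0]]
wrist_force: [0.9, -0.1, 0.4]
grip_width: 0.0425
finger_force: 0.0
286 [55 45 46 47 44 45 44 46 46 46 42 43 43 43 46 75 97 95 96 95 94 95 97 97
 96 96 96 95 95 97]
288 [50 47 43 43 44 42 46 45 47 46 44 43 45 44 42 70 96 96 96 95 95 94 95 95
 96 94 94 95 94 92]
290 [45 42 43 43 43 43 43 45 44 42 43 46 41 42 41 61 86 96 95 95 94 96 95 95
 95 94 95 96 95 91]
292 [42 42 41 42 41 42 43 44 43 43 51 56 54 52 54 64 83 95 95 95 96 94 96 96
 95 95 96 94 94 91]
```

```bash
python3 -m inch '[0,0,0.003,0,0,0,0.5, 0,0,0.003,0,0,0,0.5, 0,0,0,0,0,0,0.6, 0,0,0,0,0,0,0.65, 0,0,0,0,0,0,0.7]'
python3 - <<'E'
from h import *
im=read_camera("side");cv2.imwrite("pics/s5.png",im)
k=im.max(2)
for u in(286,288,290,292):print(u,k[280:306,u])
E
```

```text
clock: 6.23
eef_pos: [0.4919, 0.2778, -0.0262]
ee_rot: [[0.982, 0.191, -0.0], [0.191, -0.982, -0.0], [-0.0, 0.0, -1.0]]
wrist_force: [0.1, -0.1, -0.6]
grip_width: 0.026
finger_force: 0.0
286 [52 46 48 42 46 46 45 43 46 60 88 97 96 96 96 95 95 96 97 97 94 96 95 95
 93 96]
288 [45 43 40 44 42 45 44 43 43 46 75 96 96 96 96 95 96 97 96 95 95 94 96 96
 95 91]
290 [43 42 42 43 42 44 43 44 43 47 74 96 97 97 97 94 96 96 97 95 95 95 96 96
 95 99]
292 [40 41 41 40 42 41 42 43 43 42 66 89 97 96 95 95 97 96 96 96 96 96 95 94
 95 91]
```

```bash
python3 -m inch '[0,0,0.002,0,0,0,0.65, 0,0,0.002,0,0,0,0.65, 0,0,0.002,0,0,0,0.65, 0,0,0,0,0,0,0.65, 0,0,0,0,0,0,0.65]'
python3 -m inch '[0,0,0,0,0,0,0.75, 0,0,0,0,0,0,0.8, 0,0,0,0,0,0,0.85, 0,0,0,0,0,0,0.9, 0,0,0,0,0,0,0.9]'
```

```text
clock: 6.7
eef_pos: [0.4918, 0.2777, -0.0324]
ee_rot: [[0.982, 0.191, -0.0], [0.191, -0.982, -0.0], [-0.001, 0.0, -1.0]]
wrist_force: [0.1, 0.2, -0.0]
grip_width: 0.0298
finger_force: 0.0
clock: 7.12
eef_pos: [0.4921, 0.2779, -0.0318]
ee_rot: [[0.982, 0.191, 0.0], [0.191, -0.982, 0.0], [0.0, -0.0, -1.0]]
wrist_force: [-0.2, -0.5, 1.7]
grip_width: 0.0096
finger_force: 56.1
```

The grip is only 9.6 mm wide, so it is pinching above the pen's centre. I'll reopen, lower 7 mm and close again.

```bash
python3 -m inch '[0,0,0,0,0,0,0.65, 0,0,0,0,0,0,0.65, 0,0,0,0,0,0,0.65, 0,0,0.002,0,0,0,0.65, 0,0,0.002,0,0,0,0.65]'
python3 -m inch '[0,0,0.0015,0,0,0,0.65, 0,0,0.0015,0,0,0,0.65, 0,0,0,0,0,0,0.65, 0,0,0,0,0,0,0.7, 0,0,0,0,0,0,0.75]'
python3 -m inch '[0,0,0,0,0,0,0.8, 0,0,0,0,0,0,0.85, 0,0,0,0,0,0,0.9, 0,0,0,0,0,0,0.95, 0,0,0,0,0,0,1]'
```

```text
clock: 7.53
eef_pos: [0.492, 0.2778, -0.0363]
ee_rot: [[0.982, 0.191, 0.0], [0.191, -0.982, -0.0], [0.0, 0.0, -1.0]]
wrist_force: [-0.2, 0.4, -0.2]
grip_width: 0.0298
finger_force: 0.0
clock: 7.95
eef_pos: [0.4927, 0.2781, -0.0383]
ee_rot: [[0.982, 0.191, 0.002], [0.191, -0.982, 0.0], [0.002, -0.0, -1.0]]
wrist_force: [-0.7, -1.1, 6.3]
grip_width: 0.021
finger_force: 2.9
clock: 8.37
eef_pos: [0.493, 0.2782, -0.0379]
ee_rot: [[0.982, 0.191, 0.002], [0.191, -0.982, 0.001], [0.002, -0.0, -1.0]]
wrist_force: [-0.9, 0.1, 7.6]
grip_width: 0.0105
finger_force: 59.7
```

The fingertips just brush the bench (7 N) and the pen is gripped at 60 N. Lifting.

```bash
python3 -m inch '[0,0,-0.003,0,0,0,1, 0,0,-0.006,0,0,0,1, 0,0,-0.012,0,0,0,1, 0,0,-0.02,0,0,0,1, 0,0,-0.02,0,0,0,1]'
python3 -m inch '[0,0,-0.02,0,0,0,1, 0,0,-0.02,0,0,0,1, 0,0,-0.02,0,0,0,1, 0,0,-0.01,0,0,0,1, 0,0,0,0,0,0,1]'
python3 - <<'E'
from h import *
s=sense();T=np.array(s["ee_rot"]);print(s["eef_pos"],s["grip_width"],s["finger_force"])
for n in("side","wrist"):
    p=camera_params(n);im=read_camera(n);cv2.imwrite(f"pics/{n}6.png",im)
    h=cv2.cvtColor(im,cv2.COLOR_BGR2HSV);m,c,st=blob(cv2.inRange(h,(45,90,20),(90,255,255)),(230,150,420,290) if n=="side" else (250,90,400,330))
    print(n,c,st,T.T@(ray(p,c,s["eef_pos"][2]+.042)-s["eef_pos"]))
a=cv2.imread("pics/side6.png")[190:290,230:350];b=cv2.imread("pics/wrist6.png")[80:360,180:470]
a=cv2.resize(a,(500,417));b=cv2.resize(b,(290,280))
o=np.zeros((417,800,3),np.uint8);o[:,:500]=a;o[:280,505:795]=b;cv2.imwrite("pics/c6.png",o)
E
```

```text
clock: 8.78
eef_pos: [0.4915, 0.2776, 0.0227]
ee_rot: [[0.982, 0.191, -0.001], [0.191, -0.982, -0.001], [-0.001, 0.0, -1.0]]
wrist_force: [0.2, -0.7, -0.2]
grip_width: 0.0102
finger_force: 58.6
clock: 9.2
eef_pos: [0.4934, 0.2785, 0.0954]
ee_rot: [[0.982, 0.191, 0.005], [0.191, -0.982, 0.002], [0.005, -0.001, -1.0]]
wrist_force: [-0.9, -0.5, 0.2]
grip_width: 0.0105
finger_force: 58.6
[0.4934 0.2785 0.0954] 0.010547963457531614 58.556530410423875
side [277.3846 239.2308] [274 236   8   6  26] [ 0.0208  0.0004 -0.0419]
wrist [324.3171 238.8377] [ 313  202   24   76 1577] [ 0.006  -0.0007 -0.042 ]
```

View pics/c6.png

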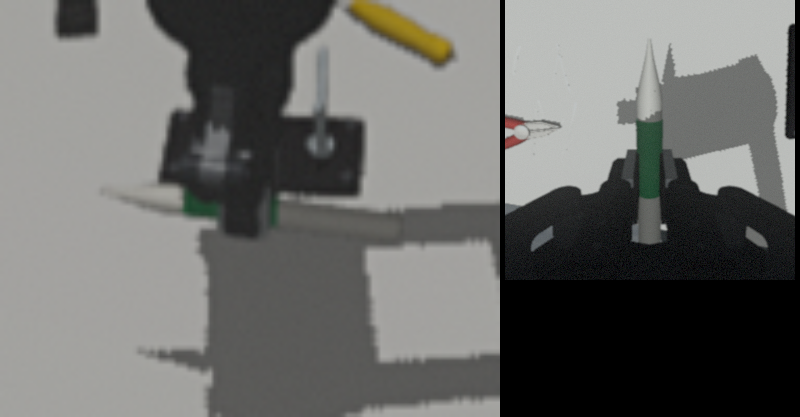

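The pen is held. In the side view its tip is at about (254.7,235.6) and its rear at (325.9,245.7). In the wrist view the tip is at (324,118) and the rear at about (324,322). I'll triangulate both ends.

Run:
```python
from h import *
s=sense();T=np.array(s["ee_rot"]);e=np.array(s["eef_pos"]);print(e,T)
ps,pw=camera_params("side"),camera_params("wrist")
def P(p):
    R=np.array(p["rotation"]);return p["camera_matrix"]@np.c_[R.T,-R.T@np.array(p["xyz"])]
X=cv2.triangulatePoints(P(ps),P(pw),np.array([[254.7,235.6],[325.9,245.7]]).T,np.array([[324.,118],[324,322]]).T)
X=(X[:3]/X[3]).T;print(X,(X-e)@T,np.linalg.norm(X[0]-X[1]))
t=np.array(ps["xyz"]);
for uv in((254.7,235.6),(325.9,245.7)):
    d=T.T@np.array(ps["rotation"])@np.linalg.solve(ps["camera_matrix"],[*uv,1]);o=T.T@(t-e)
    print(o+d*(-.0005-o[1])/d[1])
R=np.array([.552,.132,e[2]]);print("to rest",T.T@(R-e),np.degrees(np.arctan2(T[1,0],T[0,0])))
```

```text
[0.4918 0.2778 0.0915] [[ 0.9815  0.1913 -0.0002]
 [ 0.1913 -0.9815 -0.0001]
 [-0.0002  0.0001 -1.    ]]
[[0.5566 0.2905 0.1394]
 [0.4303 0.26   0.1239]] [[ 0.066  -0.0001 -0.0479]
 [-0.0638  0.0056 -0.0324]] 0.13083582893808451
[ 0.0646 -0.0005 -0.0488]
[-0.0676 -0.0005 -0.0452]
to rest [0.0312 0.1546 0.    ] 11.027911723058594
```

```bash
python3 -m inch '[0.0065,0.031,0,0,0,0,1, 0.0065,0.031,0,0,0,0,1, 0.0065,0.031,0,0,0,0,1, 0.0065,0.031,0,0,0,0,1, 0.0065,0.031,0,0,0,0,1]'
python3 -m inch '[0,0,0,0,0,-2,1, 0,0,0,0,0,-2,1, 0,0,0,0,0,-2,1, 0,0,0,0,0,0,1, 0,0,0,0,0,0,1]'
python3 - <<'E'
from h import *
s=sense();T=np.array(s["ee_rot"]);e=np.array(s["eef_pos"]);print(e,T,s["grip_width"])
print(T.T@(np.array([.552,.132,e[2]])-e),np.degrees(np.arctan2(T[1,0],T[0,0])))
im=read_camera("wrist");cv2.imwrite("pics/w7.png",im)
E
```

```text
clock: 9.72
eef_pos: [0.5528, 0.1304, 0.0898]
ee_rot: [[0.981, 0.192, -0.003], [0.192, -0.981, -0.001], [-0.003, -0.0, -1.0]]
wrist_force: [0.0, 0.2, 0.2]
grip_width: 0.0105
finger_force: 58.6
clock: 10.13
eef_pos: [0.5527, 0.1318, 0.0903]
ee_rot: [[0.956, 0.292, -0.003], [0.292, -0.956, -0.001], [-0.003, -0.0, -1.0]]
wrist_force: [-0.0, 0.3, -0.0]
grip_width: 0.0103
finger_force: 58.7
[0.5527 0.1318 0.0903] [[ 0.9565  0.2918 -0.0026]
 [ 0.2918 -0.9565 -0.0005]
 [-0.0026 -0.0003 -1.    ]] 0.01029216037174313
[-0.0006 -0.0004  0.    ] 16.968477199821972
```

```bash
python3 -m inch '[0,0,0.018,0,0,0,1, 0,0,0.018,0,0,0,1, 0,0,0.016,0,0,0,1, 0,0,0.01,0,0,0,1, 0,0,0.004,0,0,0,1]'
python3 -m inch '[0,0,0.002,0,0,0,1, 0,0,0.002,0,0,0,1, 0,0,0.002,0,0,0,1, 0,0,0,0,0,0,1, 0,0,0,0,0,0,1]'
python3 - <<'E'
from h import *
s=sense();print(s["eef_pos"],s["wrist_force"],s["ft_torque"])
im=read_camera("side");cv2.imwrite("pics/s8.png",im);w=read_camera("wrist")
a=cv2.resize(im[180:260,250:340],None,fx=5,fy=5,interpolation=cv2.INTER_CUBIC)
o=np.zeros((400,800,3),np.uint8);o[:,:450]=a;o[:,450:]=w[:,150:500];cv2.imwrite("pics/c8.png",o)
E
```

```text
clock: 10.6
eef_pos: [0.5522, 0.1318, 0.0236]
ee_rot: [[0.956, 0.293, -0.003], [0.293, -0.956, -0.001], [-0.004, -0.0, -1.0]]
wrist_force: [0.0, 0.3, -0.3]
grip_width: 0.0104
finger_force: 58.7
clock: 11.02
eef_pos: [0.5538, 0.1319, 0.0204]
ee_rot: [[0.956, 0.293, 0.001], [0.293, -0.956, 0.0], [0.001, 0.0, -1.0]]
wrist_force: [-0.4, 0.3, -0.3]
grip_width: 0.0106
finger_force: 58.7
[0.5538 0.1319 0.0204] [-0.4338  0.309  -0.3297] [ 0.0343 -0.0358  0.0424]
```

View pics/c8.png

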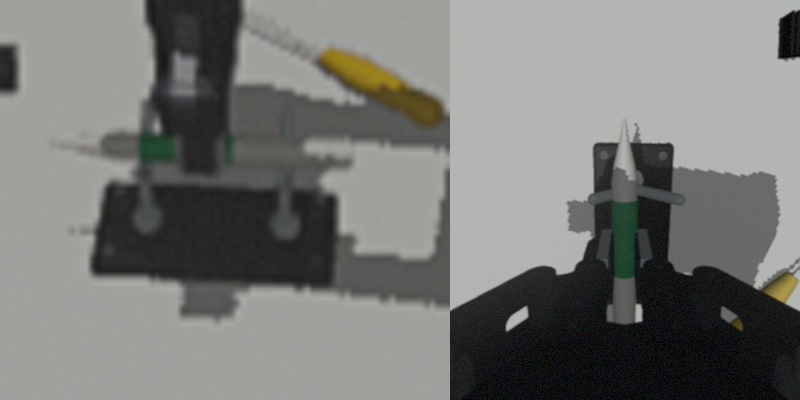

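The pen is still above the forks. The wrist view suggests the rest sits a few mm to the right of the pen: fork tips at about (292,199) and (383,200), pen at 324 in full-frame columns. I'll measure this closely.

Run:
```python
from h import *
s=sense();T=np.array(s["ee_rot"]);e=np.array(s["eef_pos"])
p=camera_params("wrist");im=read_camera("wrist");cv2.imwrite("pics/w9.png",im);k=im.max(2)
tl=lambda uv,z:T.T@(ray(p,uv,z)-e)
for v in(150,160,170):
    xs=270+np.where(k[v,270:400]<75)[0];xs=(xs[0],xs[-1]+1);print("base",v,xs,tl((sum(xs)/2,v),.01),tl((xs[0],v),.01)[1]-tl((xs[1],v),.01)[1])
for z in(.060,.064):
  a,b=tl((292,200),z),tl((384,200),z);print("fork",a,b,(a+b)/2)
for v in(190,210,230,260):
    row=cv2.cvtColor(im,cv2.COLOR_BGR2HSV)[v];x=np.where((row[290:360,1]>90))[0] if v>205 else np.where(k[v,290:360]>95)[0]
    print("pen",v,290+x.min(),290+x.max(),tl((290+(x.min()+x.max()+1)/2,v),.066))
q=camera_params("side");im=cv2.imread("pics/s8.png");k=im.max(2)
# fork arm near tips in side view (plane z=.064)
print("side fork tips px approx", [T.T@(ray(q,uv,.064)-e) for uv in((250+147/5,180+103/5),(250+289/5,180+110/5))])
print("side fork roots (z=.01)", [T.T@(ray(q,uv,.01)-e) for uv in((250+147/5,180+218/5),(250+286/5,180+224/5))])
```

```text
base 150 (np.int64(294), np.int64(373)) [0.0482 0.0055 0.0104] -0.05374056209810471
base 160 (np.int64(294), np.int64(372)) [0.0414 0.0053 0.0104] -0.05355569967070349
base 170 (np.int64(295), np.int64(373)) [0.0344 0.006  0.0104] -0.054060840033122504
fork [ 0.027  -0.0178 -0.0396] [ 0.027   0.0307 -0.0396] [ 0.027   0.0064 -0.0396]
fork [ 0.0281 -0.0174 -0.0436] [ 0.0282  0.0298 -0.0436] [ 0.0282  0.0062 -0.0436]
pen 190 290 330 [ 0.0339 -0.0077 -0.0456]
pen 210 311 337 [ 0.0234 -0.0007 -0.0456]
pen 230 312 336 [ 0.0125 -0.0007 -0.0456]
pen 260 312 353 [-0.0047  0.0039 -0.0456]
side fork tips px approx [array([ 0.0257,  0.0287, -0.0436]), array([-0.0394,  0.028 , -0.0436])]
side fork roots (z=.01) [array([0.0257, 0.0081, 0.0104]), array([-0.0393,  0.0081,  0.0104])]
```

Relative to the pen, the rest is +6.5 mm in tool y and about -3.5 mm in tool x, at a matching angle. I'll shift, then lower gently.

```bash
python3 -m inch '[-0.0035,0.0065,0,0,0,0,1, 0,0,0,0,0,0,1, 0,0,0.003,0,0,0,1, 0,0,0.002,0,0,0,1, 0,0,0,0,0,0,1]'
python3 -m inch '[0,0,0.001,0,0,0,1, 0,0,0.001,0,0,0,1, 0,0,0.001,0,0,0,1, 0,0,0,0,0,0,1, 0,0,0,0,0,0,1]'
```

```text
clock: 11.58
eef_pos: [0.5517, 0.1246, 0.0141]
ee_rot: [[0.956, 0.293, -0.001], [0.293, -0.956, -0.0], [-0.001, -0.0, -1.0]]
wrist_force: [-1.3, 0.5, -0.7]
grip_width: 0.0104
finger_force: 58.7
clock: 12.0
eef_pos: [0.552, 0.1247, 0.0118]
ee_rot: [[0.956, 0.293, -0.0], [0.293, -0.956, -0.0], [-0.0, 0.0, -1.0]]
wrist_force: [0.0, 0.4, 0.1]
grip_width: 0.0106
finger_force: 58.7
```

```bash
python3 -m inch '[0,0,0.001,0,0,0,1, 0,0,0,0,0,0,1, 0,0,0.001,0,0,0,1, 0,0,0,0,0,0,1, 0,0,0,0,0,0,1]'
```

```text
clock: 12.42
eef_pos: [0.5524, 0.1251, 0.0107]
ee_rot: [[0.956, 0.293, 0.001], [0.293, -0.956, 0.001], [0.001, -0.0, -1.0]]
wrist_force: [-2.4, 1.9, 4.4]
grip_width: 0.0104
finger_force: 59.3
```

```bash
python3 -m inch '[0,-0.0005,0.0005,0,0,0,1, 0,0,0,0,0,0,1, 0,0,0.0005,0,0,0,1, 0,0,0,0,0,0,1, 0,0,0,0,0,0,1]'
python3 - <<'E'
from h import *
s=sense();T=np.array(s["ee_rot"]);print(s["eef_pos"],"F tool",T.T@s["wrist_force"],"M tool",T.T@s["ft_torque"])
p=camera_params("wrist");im=read_camera("wrist");cv2.imwrite("pics/w10.png",im);q=camera_params("side");sd=read_camera("side");cv2.imwrite("pics/s10.png",sd)
e=np.array(s["eef_pos"]);h=cv2.cvtColor(im,cv2.COLOR_BGR2HSV);m,c,st=blob(cv2.inRange(h,(45,90,20),(90,255,255)),(250,90,400,330))
print(c,st,T.T@(ray(p,c,.055)-e))
print(sd.max(2)[196:216,262:268])
E
```

```text
clock: 12.83
eef_pos: [0.5524, 0.1253, 0.0104]
ee_rot: [[0.956, 0.293, 0.001], [0.293, -0.956, 0.0], [0.001, 0.0, -1.0]]
wrist_force: [-3.3, 0.5, 9.2]
grip_width: 0.0103
finger_force: 59.7
[0.5524 0.1253 0.0104] F tool [-2.987  -1.4166 -9.2247] M tool [ 0.19   -0.6521  0.0237]
[324.094  237.4872] [ 311  201   28   77 1755] [ 0.0079 -0.0009 -0.0446]
[[161 160 161 159 160 160]
 [160 160 160 159 159 159]
 [160 161 160 160 160 160]
 [160 159 160 160 160 161]
 [161 160 160 159 160 160]
 [160 161 160 160 161 159]
 [161 160 160 159 160 161]
 [161 159 159 161 160 160]
 [160 159 160 161 160 160]
 [160 160 160 160 160 160]
 [159 160 161 160 160 160]
 [160 161 159 160 160 161]
 [160 158 153 154 150 159]
 [159 153 146 147 139 154]
 [159 154 156 146 143 140]
 [161 161 157 149 145 133]
 [161 160 161 161 160 161]
 [160 160 159 160 161 161]
 [159 159 160 160 160 161]
 [161 161 160 160 160 160]]
```

Run:
```python
from h import *
s=sense();T=np.array(s["ee_rot"]);e=np.array(s["eef_pos"]);q=camera_params("side")
a=cv2.imread("pics/s10.png").max(2).astype(int);b=cv2.imread("pics/side0.png").max(2).astype(int)
for u in list(range(258,280,3))+list(range(300,324,3)):print(u,a[202:219,u],"|",(a-b)[202:219,u])
o=T.T@(np.array(q["xyz"])-e)
for uv in((270,209),(274,209),(314,209),(314,210),(314,211)):
    d=T.T@np.array(q["rotation"])@np.linalg.solve(q["camera_matrix"],[*uv,1]);print(uv,o+d*(-o[1])/d[1])
```

```text
258 [161 160 160 160 160 160 160 161 160 159 160 160 159 160 161 161 159] | [2 0 2 1 1 1 2 2 1 1 1 1 1 1 2 2 0]
261 [160 159 160 160 160 161 161 159 162 160 159 161 160 160 160 160 161] | [1 0 1 1 1 2 2 0 3 1 0 2 0 1 1 1 2]
264 [160 159 160 160 161 159 153 146 156 157 161 159 160 160 160 161 160] | [  1   0   1   2   2   1  -6 -13  -3  -1   3   0   1   2   1   2   0]
267 [161 160 160 160 160 161 159 154 140 133 161 161 161 160 159 161 160] | [  2   1   1   0   2   1   0  -5 -19 -26   2   2   3   0   1   2   1]
270 [161 159 160 161 160 154 152 159 144 115 130 163 162 163 159 143 124] | [  2   0   1   2   0  -6  -7   0 -14 -43 -30   4   2   2   0   0   1]
273 [160 160 159 161 162 155 126  97  96  90 110 149 165 148  94  59  59] | [  0   1   0   3   4  -4 -32 -62 -63 -69 -49 -11   4   1   0  -3  -3]
276 [162 162 163 163 165 144  89  91  98  95  94 112 131 128 106  47  40] | [  1   3   3   3   5 -15 -72 -68 -62 -65 -64 -40  -6   0   0  -2  -2]
279 [83 85 84 85 89 85 76 81 86 85 80 70 69 75 75 76 77] | [-49 -50 -51 -49 -47 -48 -57 -50 -47 -45 -42 -32 -11  -3  -5   2  -1]
300 [88 89 88 89 
[... 567 characters left out ...]
  51] | [-71 -70 -70 -71 -71 -72 -72 -38 -16 -41 -52 -67 -75 -77 -72 -69 -37]
315 [ 88  88  89  87  87  86  88 124 159 156 128  91  86 101 118 124 110] | [-71 -71 -71 -72 -73 -73 -72 -36   0  -3 -31 -69 -73 -60 -43 -27  -3]
318 [ 88  89  87  89 131 165 155 140 151 159 136  91  90 131 162 164 164] | [-71 -71 -73 -70 -29   6  -4 -18  -9   0 -24 -67 -69 -28   2   3   2]
321 [ 88  88  88  85  86 129 163 156 148 153 145 124 114 145 162 160 160] | [-71 -71 -71 -73 -73 -30   5  -3 -11  -7 -14 -35 -45 -14   3   1   1]
(270, 209) [ 0.0479  0.     -0.0476]
(274, 209) [ 0.0388  0.     -0.0481]
(314, 209) [-0.0513  0.     -0.0536]
(314, 210) [-0.0514  0.     -0.0505]
(314, 211) [-0.0514  0.     -0.0473]
```

```bash
python3 -m inch '[0,0,0.0005,0,0,0,1, 0,0,0,0,0,0,1, 0,0,0.0005,0,0,0,1, 0,0,0,0,0,0,1, 0,0,0,0,0,0,1]'
python3 - <<'E'
from h import *
s=sense();T=np.array(s["ee_rot"]);print(s["eef_pos"],"F tool",T.T@s["wrist_force"],"M tool",T.T@s["ft_torque"],T[2])
E
```

```text
clock: 13.35
eef_pos: [0.5526, 0.1254, 0.0101]
ee_rot: [[0.956, 0.293, 0.002], [0.293, -0.956, 0.0], [0.002, 0.0, -1.0]]
wrist_force: [-6.1, 0.4, 13.1]
grip_width: 0.0108
finger_force: 60.2
[0.5526 0.1254 0.0101] F tool [ -5.6712  -2.1317 -13.1477] M tool [ 0.2552 -1.0158  0.0691] [ 0.0019  0.0002 -1.    ]
```

The force centre sits toward the rear fork, so I'll tip the pen 1° nose-down to load both forks, and relieve the lengthwise force.

```bash
python3 -m inch '[0,0,-0.0015,0,0,0,1, -0.0015,0,0,0,-1,0,1, 0,0,0,0,0,0,1, 0,0,0.0005,0,0,0,1, 0,0,0,0,0,0,1]'
python3 - <<'E'
from h import *
s=sense();T=np.array(s["ee_rot"]);print(s["eef_pos"],"F tool",T.T@s["wrist_force"],"M tool",T.T@s["ft_torque"],T[2])
E
python3 -m inch '[0,0,0.0005,0,0,0,1, 0,0,0,0,0,0,1, 0,0,0.0005,0,0,0,1, 0,0,0,0,0,0,1, 0,0,0,0,0,0,1]'
python3 - <<'E'
from h import *
s=sense();T=np.array(s["ee_rot"]);print(s["eef_pos"],"F tool",T.T@s["wrist_force"],"M tool",T.T@s["ft_torque"],T[2])
E
```

```text
clock: 13.77
eef_pos: [0.5515, 0.125, 0.0104]
ee_rot: [[0.956, 0.293, -0.015], [0.293, -0.956, -0.005], [-0.015, 0.0, -1.0]]
wrist_force: [-2.2, 0.7, 11.1]
grip_width: 0.0102
finger_force: 59.9
[0.5515 0.125  0.0104] F tool [ -2.1052  -1.3275 -11.0726] M tool [ 0.2118 -0.2273  0.0027] [-0.0155  0.0003 -0.9999]
clock: 14.18
eef_pos: [0.5516, 0.125, 0.0102]
ee_rot: [[0.956, 0.293, -0.014], [0.293, -0.956, -0.005], [-0.015, 0.0, -1.0]]
wrist_force: [-3.3, 1.0, 14.5]
grip_width: 0.0101
finger_force: 60.3
[0.5516 0.125  0.0102] F tool [ -3.0881  -1.9147 -14.4498] M tool [ 0.2189 -0.6047  0.0972] [-0.015   0.0004 -0.9999]
```

Both forks are loaded now. I'll ease the preload, open, and retreat upward.

```bash
python3 -m inch '[0,0,-0.001,0,0,0,1, 0,0,0,0,0,0,1, 0,0,0,0,0,0,0.85, 0,0,0,0,0,0,0.8, 0,0,0,0,0,0,0.7]'
python3 -m inch '[0,0,0,0,0,0,0.6, 0,0,0,0,0,0,0.5, 0,0,0,0,0,0,0.5, 0,0,0,0,0,0,0.5, 0,0,0,0,0,0,0.5]'
python3 -m inch '[0,0,-0.01,0,0,0,0.5, 0,0,-0.02,0,0,0,0.5, 0,0,-0.03,0,0,0,0.5, 0,0,-0.03,0,0,0,0.5, 0,0,-0.03,0,0,0,0.5]'
python3 -m inch '[0,0,-0.03,0,0,0,0.5, 0,0,-0.02,0,0,0,0.5, 0,0,0,0,0,0,0.5, 0,0,0,0,0,0,0.5, 0,0,0,0,0,0,0.5]'
python3 - <<'E'
from h import *
im=read_camera("side");sc=read_camera("scene");w=read_camera("wrist")
for n,i in(("side",im),("scene",sc),("wrist",w)):cv2.imwrite(f"pics/{n}11.png",i)
a=cv2.resize(im[185:265,250:350],(500,400),interpolation=cv2.INTER_CUBIC)
o=np.zeros((600,800,3),np.uint8);o[:400,:500]=a;o[:300,500:]=cv2.resize(sc[155:255,250:350],(300,300));o[400:600,:320]=w[::2,::2];cv2.imwrite("pics/c11.png",o)
E
```

```text
clock: 14.6
eef_pos: [0.55, 0.1244, 0.0081]
ee_rot: [[0.956, 0.293, -0.018], [0.293, -0.956, -0.006], [-0.019, 0.0, -1.0]]
wrist_force: [-0.4, 0.3, 0.3]
grip_width: 0.0254
finger_force: 0.0
clock: 15.02
eef_pos: [0.5504, 0.1246, 0.0088]
ee_rot: [[0.956, 0.293, -0.017], [0.293, -0.956, -0.005], [-0.018, 0.0, -1.0]]
wrist_force: [-0.4, 0.5, -0.1]
grip_width: 0.043
finger_force: 0.0
clock: 15.43
eef_pos: [0.5523, 0.1253, 0.131]
ee_rot: [[0.956, 0.293, -0.016], [0.293, -0.956, -0.005], [-0.017, 0.0, -1.0]]
wrist_force: [1.3, -0.3, 0.0]
grip_width: 0.0425
finger_force: 0.0
clock: 15.85
eef_pos: [0.5529, 0.1255, 0.1782]
ee_rot: [[0.956, 0.293, -0.018], [0.293, -0.956, -0.005], [-0.019, -0.0, -1.0]]
wrist_force: [0.6, 1.6, 0.2]
grip_width: 0.0425
finger_force: 0.0
```

View pics/c11.png

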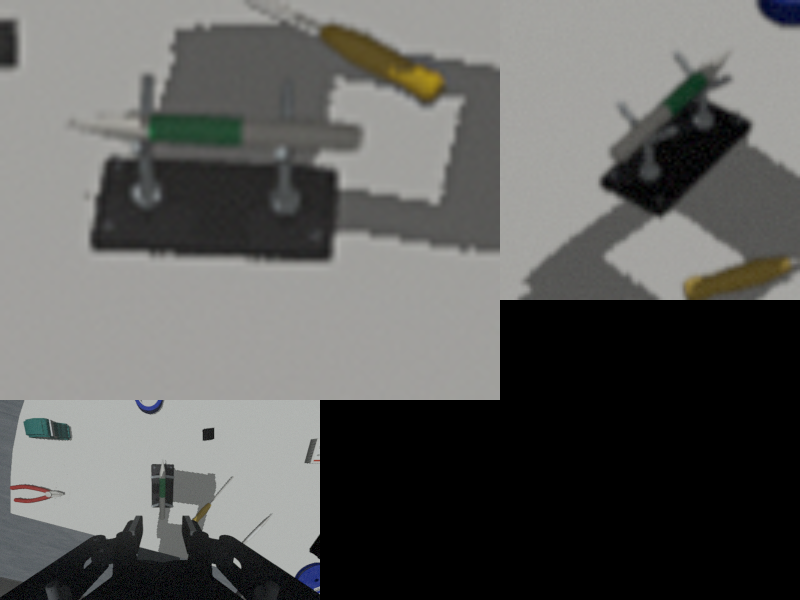

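The pen lies level in both forks. In the crop it overhangs by about 79 px at the tip and 75 px at the rear. The other tools have not moved and the gripper is clear, so I'm handing in.

```bash
python3 -c "
from rig import *
print(job_done())"
```

```text
the job is handed in; nothing more can be done
None
```

The flux pen lies centred in both forks of the tool rest, released only after it had settled; the scriber and screwdriver were left where they lay, and the job is handed in at about 16 s.

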